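Log a tea pack: scan three sides, stamp the base

ROBOT

A 6-joint arm with a two-finger parallel gripper is mounted at the origin on a cart in front of the work surface, level with it; the furniture and walls round the work are solid. World frame = base frame: x ahead of the robot, y to its left, z up, the work surface at z = 0. Lengths are in m, angles in degrees, forces in N, time in s.
With the tool pointing down it reaches from about 0.375 to 0.975 m from the base axis. Payload 3.8 kg.
Tool frame: the origin (TCP) lies at the very end of the fingers, on their centre line; the grasp point (between the pads) lies robot.tcp_to_grasp behind it (robot.tcp_to_grasp is the distance from the TCP to the grasp point, in m); z points along the fingers, y is the line along which they close (so a half turn about z gives the same grasp; the last joint's range is limited). The gripper opens to 85 mm and grips with 20 to 120 N. Pads are 22 mm wide; open, the fingers measure 114 mm over their backs; the gripper's body (76 mm by 85 mm) begins 54 mm behind the grasp point. The pads swing forward as they close: fully open they stand 13 mm farther back than shut.
Start: joints at [-76.656, 15.12, 91.902, -0, 72.978, -2.114], TCP at [0.18, -0.651, 0.231] pointing down, gripper open.
Joint ranges: [-150.88, 150.88], [-54.13, 125.18], [17.81, 147.31], [-75.09, 255.09], [0, 152.58], [-146.25, 146.25]. Speed limits (degrees/s): [147.25, 147.25, 180, 180, 180, 180].

INTERFACE

Orientations are given as [roll, pitch, yaw] about the fixed x, y, z axes, in that order (R = Rz(yaw) Ry(pitch) Rx(roll)).
In Python, from cell import robot, get_image gives the robot as it stands (robot), with the cameras as plain functions.
- The arm moves only by the shell command python3 inch.py 'ROWS' [OPENING]. ROWS is a JSON list of rows, 1 to 12 of them, each of 6 numbers: dx, dy, dz in m, then a rotation vector rx, ry, rz in degrees; each row shifts and turns the commanded pose from where the row before left it, along the tool's axes as they then stand; what a row does not reach is not made up. A row lasts 1/12 s, in which the tool goes at most 0.0417 m and 7.16 degrees, less where a joint would pass 70% of its speed; a pose out of reach is approached as far as the arm can. OPENING is the opening from 0.0 (shut) to 1.0 (fully open), set as the command begins (- or left out keeps the last). The fingers move at their own pace and stop on an object; the grip force is fixed at half the most. Time passes only in rows, so rows that do not move let the fingers close. It prints the time, the measured TCP pose, the force, the opening and the grip force at its end.
- robot.sense(): the state, without advancing time (a new reading comes with each control period).
- get_image(name): name is "scene" or "top" or "wrist"; returns a dict with "image" (420x560x3 uint8, blue, green, red), "K" (3x3 intrinsics, pixels), "extrinsics" (4x4, takes a point from world to camera coordinates); the wrist camera has in their place "hand_eye" (4x4, takes a point from camera to tool coordinates, whose origin is the TCP and whose axes are the flange's). Camera axes: x right, y up, looking along -z (the intrinsics and any distortion apply to the point x, -y, -z); pixel columns grow to the right and rows downward; lengths in m; the calibration is good to about 2 mm. A picture is of the moment at which its call begins: read the wrist's pose just before it. There is no depth.
- robot.close_job(): hands the job in; it is judged then, once.
The state is a dict: "time": time; "joint_pos": joint angles; "qd": joint speeds; "tau": joint torques, N m; "position": TCP position; "tool_rot": TCP orientation; "ft_force": force on the tool from outside, world axes, zero at the start; "moment": the same for the moment, N m; "grip_width": opening from 0.0 (shut) to 1.0 (fully open); "finger_force": force on a finger pad.
Only numpy, scipy, OpenCV 4.12 (cv2) and the standard library are available. Lean on these libraries where they do the work, as an engineer would, in place of code of your own. Each camera call takes 0.05 s, during which the arm holds its last target. There are 200 camera calls.

TASK

Pick up the small tea pack and hold it upright and still about 8 cm squarely in front of the middle of the label scanner's window, for a second each: first the broad side that faced away from you at the start, then the narrow side that was on your right, then the broad side that faced you. Then date-stamp its base: keeping the pack upright, press it squarely onto the middle of the stamper's sprung plate until the plate is fully down, let the plate come fully up again, and leave the pack standing there on its own. Leave the tomato, the lime and the spice jar where they are.

Things in the scene. Friction and masses are not known exactly. Their poses are not given: they have to be found in the camera images.
- tea_pack: Small dark printed tea pack, a closed rigid box of about 50 g standing on a small end: 58 mm tall, 36 wide, 19 thick. Origin: middle of the broad side that faces away from the robot at the start, 29 mm above the base. Axes fixed to it: +y up; +z out of the broad side facing the robot at the start (within 0.7 rad); +x out of the narrow side then on the robot's right.
- pack_mid (a point): Centre of the tea pack, 29 mm above its base; same axes as the pack.
- scanner: Label scanner fixed to the worktop: white round foot (92 mm across), thin stem, white head 78 mm wide and 34 deep, from 69 to 131 mm above the worktop, with a dark window on the side towards the robot (turned up to 0.5 rad). Origin: middle of the foot, on the worktop. The window looks along its -x; z is up.
- window_mid (a point): Centre of the scanner's window face, 100 mm above the worktop; axes as the scanner's, the window looks along -x.
- stamper: Date stamper fixed to the worktop: grey block 116 x 100 mm, 32 mm high, with a sprung steel plate on top. Origin: middle of its underside; z up.
- plate_mid (a point): Centre of the top of the sprung steel plate (74 x 62 mm, 6 mm thick), 46 mm above the worktop when up; moves with the plate. The pack may stand on it turned any way round.
- plate (a joint): How far the plate is pressed down: 0 m up, 0.007 m fully down on its stop. It is guided straight down; the spring pushes up with 4 N at the top and 8 N at the bottom, so the pack's weight does not move it.
- tomato: Loose red tomato, 65 mm, bystander. Origin at its underside.
- spice_pot: Loose spice jar, 46 mm across, 106 mm tall, bystander. Origin at its underside.
- lime: Loose green lime, 52 x 46 x 46 mm, bystander. Origin at its underside.

How it is judged:
By the outcome, as a careful person would: the job done as asked, in the order asked, and still so for the second after the job is handed in, with the robot touching nothing.
It also fails if it takes over 58 s, if anything falls off the work surface, if the arm or the gripper's body presses on something with over 40 N, if the wrist force passes 120 N, or if a joint passes its speed limit or range.

## Working session

There is one attempt and no reset: what is moved stays moved. The work goes in short steps, Python scripts to look and compute and a shell command to move; the robot and the scene stay as the last step left them, time stands still between calls to the robot, and variables do not carry over. Pictures are saved under pics/ and viewed, at most 10 in all, crops included, and the job is handed in when it is done.

```bash
ls; mkdir -p pics; python3 - <<'E'
from cell import robot, get_image
import cv2,json,numpy as np
print(robot.sense(), robot.tcp_to_grasp)
np.set_printoptions(precision=4,suppress=True)
for n in("scene","top"):
    d=get_image(n); cv2.imwrite(f"pics/{n}0.png",d["image"]); print(n,d["K"],d["extrinsics"],[k for k in d])
E
```

```text
cell.py
inch.py
pics
{'time': 0.0, 'joint_pos': array([-7.66552416e+01,  1.51688506e+01,  9.19815095e+01,  1.56302851e-04,
        7.29793764e+01, -2.11361903e+00]), 'qd': array([ 0.00761295, -0.14678892, -0.02953171, -0.0272324 ,  0.005211  ,
        0.04919775]), 'tau': array([ 1.91748652e-03, -5.15111625e+01, -3.67315221e+01, -2.58102973e-04,
        1.29015162e-02, -3.02610204e-06]), 'position': array([ 0.17974724, -0.64985493,  0.22996327]), 'tool_rot': array([-1.79870357e+02, -4.93409077e-03,  1.54583260e+01]), 'ft_force': array([ 0.15729703,  0.16603553, -0.0323282 ]), 'moment': array([-0.03042821, -0.03699434,  0.01412547]), 'finger_force': 0.0, 'grip_width': 0.9983077115338533} 0.0187
scene [[473.0135   0.     280.5098]
 [  0.     473.0135 201.7958]
 [  0.       0.       1.    ]] [[-0.7982 -0.6019  0.0245  0.3863]
 [ 0.264  -0.313   0.9123 -0.2704]
 [-0.5414  0.7347  0.4088 -0.6701]
 [ 0.      0.      0.      1.    ]] ['image', 'K', 'extrinsics']
top [[428.5882   0.     280.7529]
 [  0.     428.5882 210.3509]
 [  0.       0.       1.    ]] [[ 0.0194 -0.9996 -0.0202 -0.12  ]
 [ 0.9807  0.0151  0.1947 -0.5788]
 [-0.1943 -0.0236  0.9807 -1.1955]
 [ 0.      0.      0.      1.    ]] ['image', 'K', 'extrinsics']
```

View pics/scene0.png

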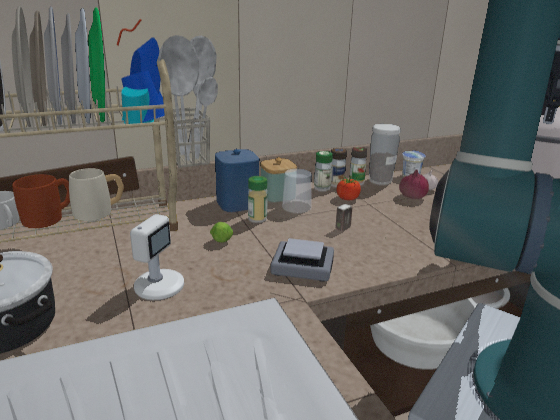

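View pics/top0.png

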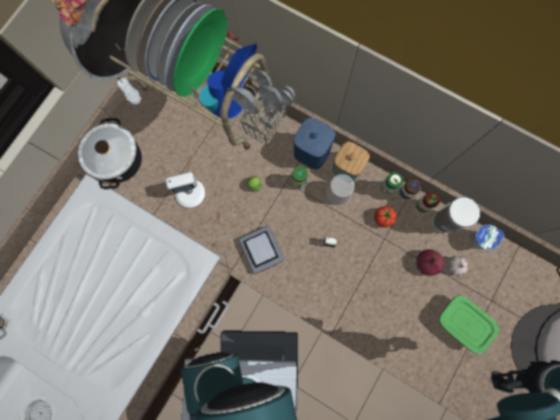

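The scene view shows the pack at about (344,216), scanner (155,255), stamper (303,258), tomato (348,188), lime (221,232) and jar (258,200). In the top view the pack is at (330,241), the scanner (187,190) and the stamper (262,250). I'll zoom in for corners.

```bash
python3 - <<'E'
import cv2,numpy as np
t=cv2.imread("pics/top0.png"); s=cv2.imread("pics/scene0.png")
z=lambda im,x,y,w,h,k:cv2.resize(im[y:y+h,x:x+w],None,fx=k,fy=k,interpolation=cv2.INTER_CUBIC)
A=np.zeros((600,800,3),np.uint8)
A[:300,:400]=z(t,230,220,80,60,5)      # stamper top x5 (230,220)
A[:300,400:]=z(t,310,222,40,30,10)      # pack top x10 (310,222)
A[300:,:400]=z(t,155,165,80,60,5)     # scanner top x5
A[300:,400:]=z(s,320,195,40,30,10)      # pack scene
cv2.imwrite("pics/c1.png",A)
B=np.zeros((600,800,3),np.uint8)
B[:300,:400]=z(s,265,230,80,60,5)
B[:,400:]=z(s,125,205,80,120,5)
B[300:,:400]=z(t,345,195,80,60,5)
cv2.imwrite("pics/c2.png",B)
E
```

```text
(no output)
```

View pics/c1.png

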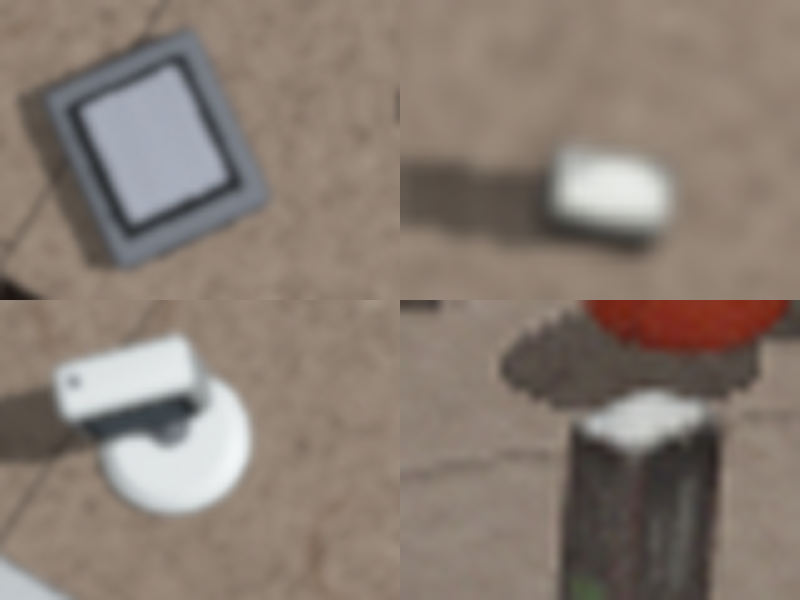

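View pics/c2.png

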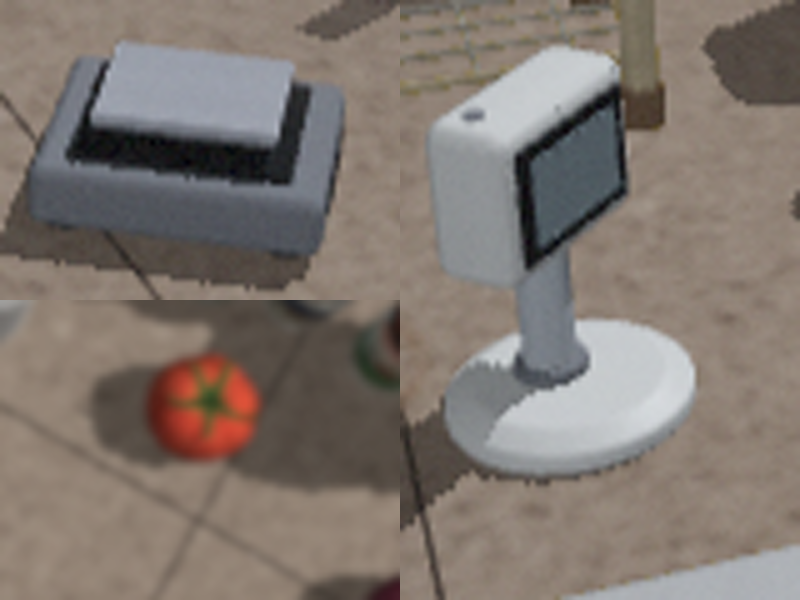

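```bash
cat > h.py <<'E'
from cell import robot, get_image
import numpy as np,cv2
np.set_printoptions(precision=4,suppress=True)
def ray(d,p,E=None):
    E=d["extrinsics"] if E is None else E
    K=d["K"]; c=np.array([(p[0]-K[0,2])/K[0,0],-(p[1]-K[1,2])/K[1,1],-1])
    R=E[:3,:3]; return -R.T@E[:3,3], R.T@c
def at(d,p,z,E=None):
    o,r=ray(d,p,E); return o+r*(z-o[2])/r[2]
def wristE(d,s):
    from scipy.spatial.transform import Rotation as Ro
    T=np.eye(4);T[:3,:3]=Ro.from_euler('xyz',s["tool_rot"],degrees=True).as_matrix();T[:3,3]=s["position"]
    return np.linalg.inv(T@d["hand_eye"])
ang=lambda a,b:np.degrees(np.arctan2(b[1]-a[1],b[0]-a[0]))
E
python3 - <<'E'
from h import *
t=get_image("top");s=get_image("scene")
m=lambda ps,ox,oy,k:[((x+.5)/k-.5+ox,(y+.5)/k-.5+oy) for x,y in ps]
print("stamper block top");P=[at(t,p,.032) for p in m([(47,95),(190,30),(268,195),(122,268)],230,220,5)];print(np.array(P),np.mean(P,0),ang(P[0],P[1]),ang(P[1],P[2]))
print("plate top");P=[at(t,p,.046) for p in m([(80,108),(182,63),(233,182),(130,227)],230,220,5)];print(np.mean(P,0),ang(P[0],P[1]),ang(P[3],P[2]),ang(P[1],P[2]),[np.linalg.norm(P[i]-P[i-1]) for i in range(4)])
print("plate scene");P=[at(s,p,.046) for p in m([(120,42),(294,62),(277,143),(92,128)],265,230,5)];print(np.mean(P,0),ang(P[0],P[1]),ang(P[3],P[2]),ang(P[1],P[2]),[np.linalg.norm(P[i]-P[i-1]) for i in range(4)])
print("scanner foot",at(t,m([(177,143)],155,165,5)[0],.008), at(s,m([(570-400,395)],125,205,5)[0],.008))
P=[at(t,p,.131) for p in m([(55,75),(182,34),(203,85),(77,121)],155,165,5)];print("head",np.array(P),np.mean(P,0),ang(P[0],P[1]),ang(P[3],P[2]),ang(P[1],P[2]))
W=np.array(m([(115,148),(225,85),(227,190),(126,270)],125,205,5))
l=(W[0]+W[3])/2;r=(W[1]+W[2])/2
L,R=at(s,l,.1),at(s,r,.1);print("window",L,R,(L+R)/2,np.linalg.norm(L-R),ang(L,R))
P=[at(s,p,.058) for p in m([(175,127),(265,90),(318,112),(232,152)],320,195,10)];print("pack scene",np.array(P),np.mean(P,0),ang(P[0],P[1]),ang(P[3],P[2]),ang(P[0],P[3]),ang(P[1],P[2]))
P=[at(t,p,.058) for p in m([(155,148),(272,155),(268,220),(150,208)],310,222,10)];print("pack top",np.array(P),np.mean(P,0),ang(P[0],P[1]))
print("tom",at(t,(385,216),.04),"lime",at(t,(255,184),.025),"pot",at(t,(300,172),.1))
E
```

```text
stamper block top
[[ 0.4989  0.0119  0.032 ]
 [ 0.5389 -0.0714  0.032 ]
 [ 0.4425 -0.1193  0.032 ]
 [ 0.3988 -0.0355  0.032 ]] [ 0.4698 -0.0536  0.032 ] -64.28985374121183 -153.5923948800421
plate top
[ 0.4692 -0.0542  0.046 ] -64.98166103450235 -65.39822576121588 -155.5633284637675 [np.float64(0.0750131368480979), np.float64(0.0647012174567081), np.float64(0.07548384964115111), np.float64(0.06449874184752163)]
plate scene
[ 0.4629 -0.0466  0.046 ] -154.04991220904077 -149.65243086583672 116.57887760762429 [np.float64(0.07058242685805714), np.float64(0.07183776176159042), np.float64(0.06511847361724446), np.float64(0.07103753944212926)]
scanner foot [0.6396 0.1709 0.008 ] [0.6329 0.1787 0.008 ]
head [[0.6485 0.2119 0.131 ]
 [0.6733 0.142  0.131 ]
 [0.6439 0.1284 0.131 ]
 [0.6223 0.1977 0.131 ]] [0.647 0.17  0.131] -70.50498608586435 -72.6144311204329 -155.22209181459587
window [0.6225 0.1997 0.1   ] [0.6352 0.1414 0.1   ] [0.6288 0.1706 0.1   ] 0.059634618626038256 -77.69899914186361
pack scene [[ 0.4989 -0.2337  0.058 ]
 [ 0.4934 -0.2654  0.058 ]
 [ 0.4776 -0.2625  0.058 ]
 [ 0.4819 -0.2303  0.058 ]] [ 0.488 -0.248  0.058] -99.99420049769273 -97.5984817473916 168.8094769013772 169.55883994149238
pack top [[ 0.5062 -0.2387  0.058 ]
 [ 0.5047 -0.2722  0.058 ]
 [ 0.4859 -0.271   0.058 ]
 [ 0.4888 -0.2373  0.058 ]] [ 0.4964 -0.2548  0.058 ] -92.50425616334265
tom [ 0.5717 -0.4158  0.04  ] lime [ 0.6671 -0.0295  0.025 ] pot [ 0.6847 -0.1639  0.1   ]
```

```bash
cat > d.py <<'E'
# how far to a target: x y z yaw -> delta in the tool's axes as they now stand
import sys
from h import *
from scipy.spatial.transform import Rotation as Ro
x=list(map(float,sys.argv[1:])); s=robot.sense()
R=Ro.from_euler('xyz',s["tool_rot"],degrees=True)
T=Ro.from_euler('xyz',[180,0,x[3]],degrees=True)
print(s["time"],"trans",R.inv().apply(np.array(x[:3])-s["position"]),"rot",(R.inv()*T).as_rotvec(degrees=True),"q",s["joint_pos"])
E
A='[0.033,-0.0244,0,0,0,0]'; python3 inch.py '[[0.033,-0.0244,0,0,0,0],[0.033,-0.0244,0,0,0,0],[0.033,-0.0244,0,0,0,0],[0.033,-0.0244,0,0,0,0],[0.033,-0.0244,0,0,0,0],[0.033,-0.0244,0,0,0,0],[0.033,-0.0244,0,0,0,0],[0.033,-0.0244,0,0,0,0],[0.033,-0.0244,0,0,0,0],[0.033,-0.0244,0,0,0,0],[0.033,-0.0244,0,0,0,0],[0,0,0,0,0,7]]' 1.0
python3 inch.py '[[0,0,0,0,0,7],[0,0,0,0,0,6],[0,0,0,0,0,0],[0,0,0,0,0,0]]'
python3 - <<'E'
from h import *
s=robot.sense();d=get_image("wrist");cv2.imwrite("pics/w1.png",d["image"]);print(s["time"],s["position"],s["tool_rot"],d["hand_eye"],d["K"],[k for k in d])
np.save("w1.npy",wristE(d,s))
E
python3 d.py 0.494 -0.251 0.23 -5
```

```text
time: 1.2
position: [0.4619, -0.2894, 0.2313]
tool_rot: [-179.9, -0.2, 8.7]
ft_force: [-0.7, -0.5, 0.3]
grip_width: 0.999
finger_force: 0.0
time: 1.53
position: [0.4582, -0.2949, 0.2311]
tool_rot: [-180.0, 0.0, -4.4]
ft_force: [-0.6, 0.3, -0.1]
grip_width: 1.0
finger_force: 0.0
1.5333 [ 0.4582 -0.2949  0.2311] [-179.9923    0.0165   -4.3583] [[ 0.0014  0.9521  0.3059  0.0789]
 [ 1.     -0.0011 -0.001  -0.0006]
 [-0.0006  0.3059 -0.9521 -0.1435]
 [ 0.      0.      0.      1.    ]] [[364.8949   0.     276.8567]
 [  0.     364.8949 213.3857]
 [  0.       0.       1.    ]] ['image', 'K', 'hand_eye']
1.5833 trans [ 0.0324 -0.0467  0.0011] rot [-0.0076  0.0134  0.6183] q [-35.411    1.0381 107.8779  -0.0003  71.0994  58.9708]
```

View pics/w1.png

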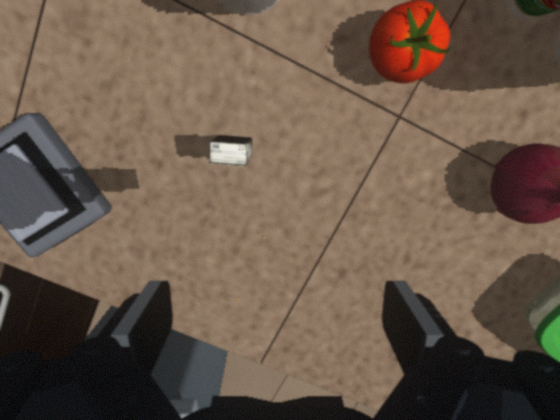

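The wrist view shows the pack's white top at about (230,153), the stamper at the left edge around (50,185), and the tomato at (410,40).

```bash
python3 - <<'E'
from h import *
im=cv2.imread("pics/w1.png");E=np.load("w1.npy");d={"K":np.array([[364.8949,0,276.8567],[0,364.8949,213.3857],[0,0,1]])}
g=cv2.cvtColor(im,cv2.COLOR_BGR2GRAY)[125:180,195:265]
b=cv2.inRange(g,165,255)
c=max(cv2.findContours(b,0,1)[0],key=cv2.contourArea).reshape(-1,2)+[195,125]
W=np.array([at(d,p,.058,E)[:2] for p in c]);print("pack",cv2.minAreaRect((W*1000).astype(np.float32)),cv2.minAreaRect(c.astype(np.float32)))
for p in[(211,142),(251,142),(250,165),(210,161)]:print(at(d,p,.058,E))
cv2.imwrite("pics/w1c.png",cv2.resize(im[120:185,190:275],None,fx=9,fy=9,interpolation=cv2.INTER_CUBIC))
E
```

```text
pack ((493.3309631347656, -255.63372802734375), (31.009126663208008, 16.448362350463867), 82.32408142089844) ((228.60345458984375, 152.74139404296875), (36.29021072387695, 19.02593421936035), 3.3664605617523193)
[ 0.5037 -0.2414  0.058 ]
[ 0.5011 -0.2756  0.058 ]
[ 0.4814 -0.2728  0.058 ]
[ 0.4875 -0.2384  0.058 ]
```

View pics/w1c.png

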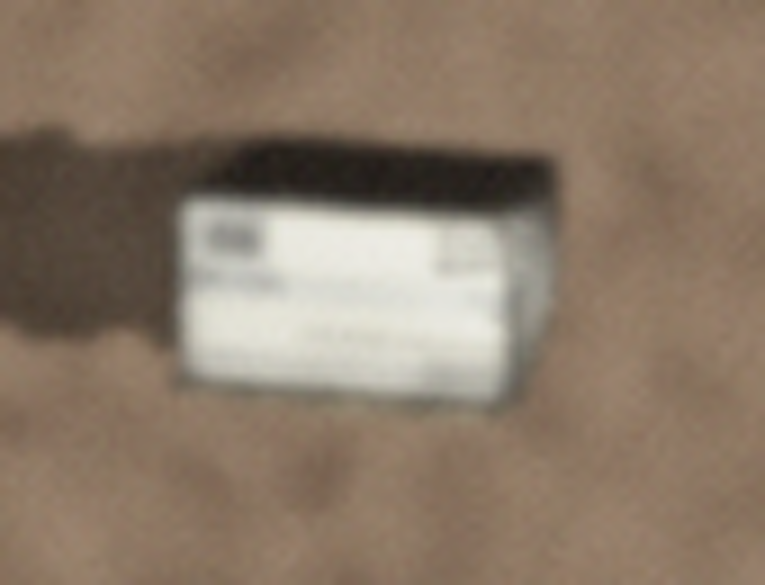

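The crop shows the pack's top with corners at about (180,193), (515,205), (508,405) and (180,385). In full-image pixels the centre is (228,152.6), which puts the pack at (0.4933, -0.2553) with a grasp yaw of -7.2°.

```bash
python3 inch.py '[[0.016,-0.0211,0.01,0,0,0],[0.016,-0.0211,0.02,0,0,0],[0,0,0.032,0,0,2.8],[0,0,0.032,0,0,0],[0,0,0.032,0,0,0],[0,0,0.032,0,0,0],[0,0,0.02,0,0,0],[0,0,0.014,0,0,0],[0,0,0,0,0,0],[0,0,0,0,0,0]]'; python3 d.py 0.4933 -0.2553 0.038 -7.2
```

```text
time: 2.42
position: [0.4926, -0.2555, 0.0385]
tool_rot: [-179.9, 0.1, -7.3]
ft_force: [1.3, 0.6, 0.2]
grip_width: 0.999
finger_force: 0.0
2.4167 trans [ 0.0007 -0.0003  0.0005] rot [-0.0543  0.1221 -0.1028] q [-29.989   13.6472 116.1107   0.0038  50.3757  67.3114]
```

```bash
python3 inch.py '[[0,0,0,0,0,0],[0,0,0,0,0,0],[0,0,0,0,0,0],[0,0,0,0,0,0],[0,0,0,0,0,0],[0,0,0,0,0,0],[0,0,0,0,0,0],[0,0,0,0,0,0],[0,0,0,0,0,0],[0,0,0,0,0,0]]' 0; python3 inch.py '[[0,0,-0.01,0,0,0],[0,0,-0.03,0,0,0],[0,0,-0.03,0,0,0],[0,0,-0.03,0,0,0],[0,0,0,0,0,0],[0,0,0,0,0,0]]';python3 - <<'E'
from h import *
s=robot.sense();d=get_image("wrist");a=d["image"]
t=get_image("scene")["image"]
cv2.imwrite("pics/g1.png",np.hstack([a[180:420,80:480],cv2.resize(t[130:250,290:390],(400,480))[:240]]))
E
```

```text
time: 3.25
position: [0.4946, -0.2562, 0.0409]
tool_rot: [179.9, -0.1, -7.3]
ft_force: [-0.8, 0.3, 5.5]
grip_width: 0.418
finger_force: 60.5
time: 3.75
position: [0.4952, -0.2566, 0.1425]
tool_rot: [179.9, -0.3, -7.3]
ft_force: [0.1, 1.1, -0.9]
grip_width: 0.408
finger_force: 60.1
```

View pics/g1.png

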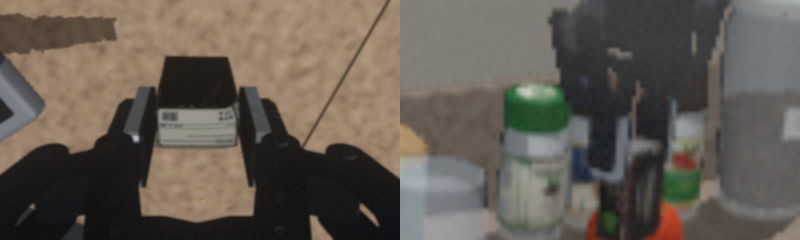

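Grasped: the pack sits centred between the pads, with its top label visible at about (197,125) in the crop. Next I carry it to the scanner and view the head from close up.

```bash
python3 inch.py '[[-0.0015,-0.02,-0.006,0,0,0],[-0.0015,-0.038,-0.006,0,0,0],[-0.0015,-0.038,-0.006,0,0,0],[-0.0015,-0.038,-0.006,0,0,0],[-0.0015,-0.038,-0.006,0,0,0],[-0.0015,-0.038,-0.006,0,0,0],[-0.0015,-0.038,-0.006,0,0,0],[-0.0015,-0.038,-0.006,0,0,0],[-0.0015,-0.038,-0.006,0,0,0],[-0.0015,-0.038,-0.006,0,0,0],[0,-0.026,0,0,0,-3],[0,0,0,0,0,-6]]'; python3 inch.py '[[0,0,0,0,0,-6],[0,0,0,0,0,-6],[0,0,0,0,0,0],[0,0,0,0,0,0],[0,0,0,0,0,0]]';python3 - <<'E'
from h import *
s=robot.sense();d=get_image("wrist");cv2.imwrite("pics/w2.png",d["image"])
print(s["position"],s["tool_rot"]);np.save("w2.npy",wristE(d,s))
E
```

```text
time: 4.85
position: [0.5274, 0.1357, 0.1978]
tool_rot: [-179.9, 0.1, 2.1]
ft_force: [0.4, -0.8, -0.5]
grip_width: 0.412
finger_force: 60.3
time: 5.27
position: [0.5274, 0.1308, 0.198]
tool_rot: [-180.0, 0.1, 13.5]
ft_force: [0.4, -0.3, -1.3]
grip_width: 0.413
finger_force: 60.2
[0.5274 0.1308 0.198 ] [-179.9956    0.1356   13.5019]
```

View pics/w2.png

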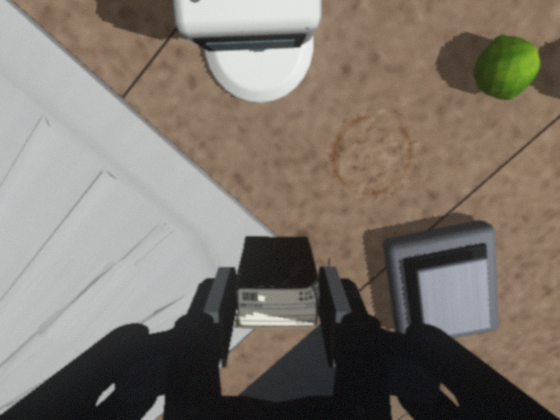

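The wrist view shows the scanner head's front edge from (180,38) to (316,28), the dark window strip at (203–303, 38–48), the foot centre near (259,47), the stamper plate at (420–496, 261–338) and the lime at (507,67).

```bash
python3 - <<'E'
from h import *
im=cv2.imread("pics/w2.png");E=np.load("w2.npy");d={"K":np.array([[364.8949,0,276.8567],[0,364.8949,213.3857],[0,0,1]])}
g=cv2.cvtColor(im,cv2.COLOR_BGR2GRAY)
# upper edge of dark strip (white head -> dark) and lower edge per column
up=[];lo=[]
for u in range(215,296):
    c=g[25:62,u].astype(float);gr=np.diff(c);up.append((u,25.5+gr.argmin()));
    k=gr.argmin();lo.append((u,25.5+k+gr[k:].argmax()))
up=np.array(up);lo=np.array(lo)
for n,q in(("up",up),("lo",lo)):
    f=np.polyfit(q[:,0],q[:,1],1);r=q[:,1]-np.polyval(f,q[:,0]);ok=abs(r-np.median(r))<1.5
    f=np.polyfit(q[ok,0],q[ok,1],1)
    for z in((.131,.126) if n=="up" else(.08,.075)):
        A=at(d,(203,np.polyval(f,203)),z,E);B=at(d,(303,np.polyval(f,303)),z,E);print(n,f,z,A,B,ang(A,B)+90,np.linalg.norm(A-B))
print("head sides z.131",at(d,(175,20),.131,E),at(d,(320,14),.131,E))
print("foot",at(d,(259,47),.006,E))
P=[at(d,p,.046,E) for p in[(420,270),(489,261),(496,330),(424,338)]];print("plate",np.mean(P,0),ang(P[0],P[1]),ang(P[3],P[2]),[np.linalg.norm(P[i]-P[i-1]) for i in range(4)])
A=np.zeros((600,800,3),np.uint8)
A[:300]=cv2.resize(im[0:60,170:330],(800,300),interpolation=cv2.INTER_CUBIC)
A[300:,:400]=cv2.resize(im[215:350,375:510],(400,300),interpolation=cv2.INTER_CUBIC)
s=get_image("scene")["image"];cv2.imwrite("pics/s2.png",s)
A[300:,400:]=cv2.resize(s[150:270,110:270],(400,300),interpolation=cv2.INTER_CUBIC)
cv2.imwrite("pics/w2c.png",A)
E
```

```text
up [-0.0424 45.464 ] 0.131 [0.6236 0.1941 0.131 ] [0.6379 0.1437 0.131 ] 15.782068535964399 0.05236375611535265
up [-0.0424 45.464 ] 0.126 [0.6241 0.1951 0.126 ] [0.6387 0.1436 0.126 ] 15.782068535964456 0.05360878290395686
lo [-0.0418 59.6154] 0.08 [0.6199 0.2034 0.08  ] [0.6378 0.1401 0.08  ] 15.77877237933717 0.06578302818640798
lo [-0.0418 59.6154] 0.075 [0.6202 0.2044 0.075 ] [0.6384 0.1399 0.075 ] 15.778772379337184 0.06704183265853803
head sides z.131 [0.6281 0.2095 0.131 ] [0.6483 0.1374 0.131 ]
foot [0.6384 0.1733 0.006 ]
plate [ 0.4681 -0.0545  0.046 ] -68.0673966560525 -68.82472497071963 [np.float64(0.07309018889745951), np.float64(0.06087986895489077), np.float64(0.0744922955122129), np.float64(0.0678241609892438)]
```

View pics/w2c.png

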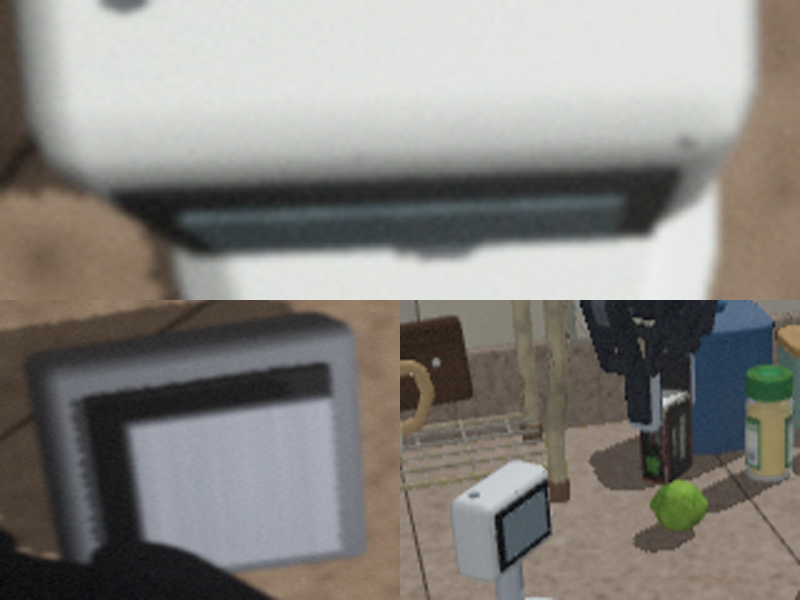

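```bash
python3 - <<'E'
from h import *
E=np.load("w2.npy");d={"K":np.array([[364.8949,0,276.8567],[0,364.8949,213.3857],[0,0,1]])}
for z,a,b in((.126,(192,38.4),(306,33.8)),(.074,(207,50),(298,46.8))):
    A,B=at(d,a,z,E),at(d,b,z,E);print(z,(A+B)/2,ang(A,B)+90,np.linalg.norm(A-B))
w=np.array([.632,.1695]);n=np.array([np.cos(np.radians(15.8)),np.sin(np.radians(15.8))])
print([w-n*k for k in(.085,.088)])
E
python3 d.py 0.5502 0.1464 0.112 15.8
```

```text
0.126 [0.6302 0.1713 0.126 ] 15.679463354726437 0.061178546663600564
0.074 [0.6297 0.1726 0.074 ] 15.427548556468295 0.061187294943049406
[array([0.5502, 0.1464]), array([0.5473, 0.1455])]
5.3667 trans [ 0.0255 -0.0099  0.0866] rot [-0.0048  0.067  -2.2577] q [ 11.2961   2.3157 110.0814   0.0009  67.67    87.7535]
```

```bash
python3 inch.py '[[0.005,-0.003,0.015,0,0,0],[0.005,-0.003,0.02,0,0,0],[0.005,-0.003,0.02,0,0,0],[0.005,-0.002,0.016,0,0,0],[0.003,-0.001,0.01,0,0,0],[0.002,-0.001,0.005,0,0,-2.1],[0,0,0,0,0,0],[0,0,0,0,0,0],[0,0,0,0,0,0]]'; python3 d.py 0.5491 0.1494 0.112 15.6
```

```text
time: 6.12
position: [0.5499, 0.1496, 0.1141]
tool_rot: [180.0, -0.1, 15.7]
ft_force: [0.0, 0.1, -1.0]
grip_width: 0.415
finger_force: 60.2
6.1167 trans [-0.0008 -0.      0.0021] rot [ 0.0062 -0.0634  0.0873] q [ 12.717    9.6216 111.6159  -0.0034  58.6989  87.0315]
```

```bash
python3 inch.py '[[0,0,0.002,0,0,0],[0,0,0,0,0,0],[0,0,0,0,0,0],[0,0,0,0,0,0],[0,0,0,0,0,0],[0,0,0,0,0,0],[0,0,0,0,0,0],[0,0,0,0,0,0],[0,0,0,0,0,0],[0,0,0,0,0,0],[0,0,0,0,0,0],[0,0,0,0,0,0]]'; python3 inch.py '[[0,0,0,0,0,0],[0,0,0,0,0,0],[0,0,0,0,0,0],[0,0,0,0,0,0],[0,0,0,0,0,0],[0,0,0,0,0,0],[0,0,0,0,0,0],[0,0,0,0,0,0],[0,0,0,0,0,0],[0,0,0,0,0,0]]'; python3 - <<'E'
from h import *
s=get_image("scene")["image"];w=get_image("wrist")["image"]
cv2.imwrite("pics/f1.png",np.hstack([cv2.resize(s[130:250,110:210],(500,600),interpolation=cv2.INTER_CUBIC),cv2.resize(w[200:350,240:315],(300,600),interpolation=cv2.INTER_CUBIC)]))
E
```

```text
time: 7.12
position: [0.5494, 0.1497, 0.1113]
tool_rot: [-180.0, -0.0, 15.8]
ft_force: [0.1, 0.0, -0.8]
grip_width: 0.418
finger_force: 60.2
time: 7.95
position: [0.5494, 0.1497, 0.1113]
tool_rot: [180.0, 0.0, 15.8]
ft_force: [-1.0, -0.5, -1.0]
grip_width: 0.42
finger_force: 60.2
```

View pics/f1.png

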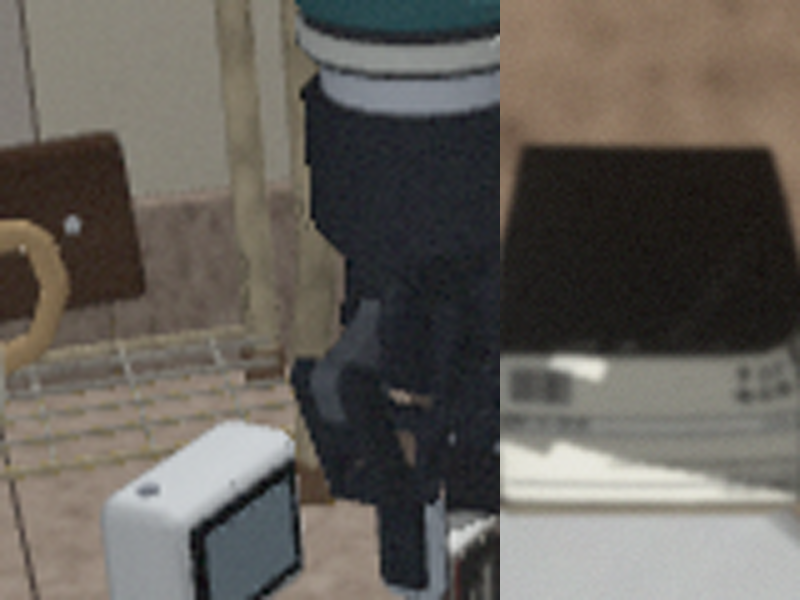

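The scene crop shows the pack gripped in front of the head. In the wrist crop its far broad side is square on, with rows about 236.6 (bottom edge), 288 (top front edge) and 326 (top back edge). I check tilt against the calibration.

```bash
python3 - <<'E'
from h import *
from scipy.optimize import least_squares
d=get_image("wrist");T=np.linalg.inv(d["hand_eye"]);K=d["K"]
def pr(p):
    c=T[:3,:3]@np.array(p)+T[:3,3];return np.array([K[0,2]+K[0,0]*c[0]/-c[2],K[1,2]-K[1,1]*c[1]/-c[2]])
def f(v): # x offset, base z, tilt about tool y
    c,s=np.cos(v[2]),np.sin(v[2]);out=[]
    for x,z in((.0095,0),(.0095,-.058),(-.0095,-.058)): out.append(pr((v[0]+c*x+s*z,0,v[1]-s*x+c*z))[1])
    return np.array(out)-[236.6,287.9,326.4]
r=least_squares(f,[0,.04,0],x_scale=[.01,.01,.1]);print(r.x,np.degrees(r.x[2]),r.fun)
print(pr((.0095,-.018,.04)),pr((.0095,.018,.04)),"measured u 245.4,308")
E
python3 inch.py '[[0,0,0,0,0,-7],[0,0,0,0,0,-7],[0,0,0,0,0,-7],[0,0,0,0,0,-7],[0,0,0,0,0,-7],[0,0,0,0,0,-7],[0,0,0,0,0,-7],[0,0,0,0,0,-7],[0,0,0,0,0,-7],[0,0,0,0,0,-7],[0,0,0,0,0,-7],[0,0,0,0,0,-7]]'
python3 inch.py '[[0,0,0,0,0,-5.9],[0,0,0,0,0,0],[0,0,0,0,0,0],[0,0,0,0,0,0]]'; python3 d.py 0.5473 0.1484 0.112 105.6
```

```text
[-0.007   0.0513  0.0063] 0.3615722272909121 [-0.  0. -0.]
[243.6755 232.0907] [310.712  232.1706] measured u 245.4,308
time: 9.1
position: [0.5494, 0.1497, 0.1113]
tool_rot: [-180.0, -0.0, 100.1]
ft_force: [0.5, 0.2, -0.6]
grip_width: 0.417
finger_force: 60.3
time: 9.43
position: [0.5494, 0.1497, 0.1113]
tool_rot: [180.0, 0.0, 105.5]
ft_force: [-0.8, -0.7, -1.4]
grip_width: 0.417
finger_force: 60.3
9.4333 trans [-0.0007 -0.0024 -0.0007] rot [ 0.0005  0.0007 -0.089 ] q [ 12.7326   9.79   111.7507  -0.0008  58.4588  -2.778 ]
```

```bash
python3 - <<'E'
from h import *
d=get_image("scene");E=d["extrinsics"];K=d["K"]
def pr(p):
    c=E[:3,:3]@np.array(p)+E[:3,3];return np.array([K[0,2]+K[0,0]*c[0]/-c[2],K[1,2]-K[1,1]*c[1]/-c[2]])
o=np.mean([(120,42),(294,62),(277,143),(92,128)],0)/5+[264.6,229.6]
print("bias",o-pr((.4687,-.0543,.046)), "bias2", np.mean([(115,148),(225,85),(227,190),(126,270)],0)/5+[124.6,204.6]-pr((.63,.172,.1)))
a=np.radians(13.5);X=np.array([np.cos(a),np.sin(a)]);Y=np.array([-X[1],X[0]])
for b in(.041,.051):
    for off in(0,-.005):
        for sx,sy in((1,1),(-1,1),(-1,-1),(1,-1)):
            p=np.array([.5274,.1308])+X*(sx*.0095+off)+Y*sy*.018;print(b,off,sx,sy,pr((*p,.198-b)),pr((*p,.198-b+.058)))
im=cv2.imread("pics/s2.png");print("measured corner ~215.2,222.8")
print(im[205:232,209:222].mean(2).astype(int))
E
```

```text
bias [0.2447 2.685 ] bias2 [0.7535 0.1155]
0.041 0 1 1 [204.7573 222.1108] [203.2786 189.8071]
0.041 0 -1 1 [214.7042 224.412 ] [213.5254 191.8914]
0.041 0 -1 -1 [225.5881 215.8421] [224.7842 184.3187]
0.041 0 1 -1 [215.9209 213.6976] [214.8338 182.3789]
0.041 -0.005 1 1 [207.3583 222.7125] [205.9575 190.352 ]
0.041 -0.005 -1 1 [217.3506 225.0242] [216.2526 192.4461]
0.041 -0.005 -1 -1 [228.159  216.4125] [227.4313 184.8347]
0.041 -0.005 1 -1 [218.4493 214.2585] [217.4359 182.8861]
0.051 0 1 1 [205.0032 227.4839] [203.5401 195.5198]
0.051 0 -1 1 [214.9002 229.8194] [213.734  197.6437]
0.051 0 -1 -1 [225.722 221.091] [224.9263 189.8892]
0.051 0 1 -1 [216.102  218.9139] [215.0259 187.912 ]
0.051 -0.005 1 1 [207.5912 228.0946] [206.2052 196.075 ]
0.051 -0.005 -1 1 [217.5332 230.4407] [216.4468 198.2089]
0.051 -0.005 -1 -1 [228.2802 221.6699] [227.5599 190.4151]
0.051 -0.005 1 -1 [218.6181 219.4833] [217.6149 188.4291]
measured corner ~215.2,222.8
[[ 44  42  41  62  60  51  53  52  42  40  76  49  45]
 [ 37  43  45  62  65  49  63  57  40  38  73  60  44]
 [ 32  38  36  41  58  58  63  4
[... 643 characters left out ...]
47  42  18  37  78  52  32  32  31  29]
 [ 24  22  34  33  36  27  36  68  48  35  26  29  41]
 [ 36  31  25  32  35  31  34  65  45  32  26  56  73]
 [ 65  58  46  40  42  36  38  64  41  30  86 108 114]
 [ 75  70  68  64  59  63  48  69  72  96 110 119 118]
 [ 72  71  73 123 121  96  79  77  91 110 112 117 120]
 [120 120 122 132 114  90  76  80  92 105 110 116 121]
 [128 129 131 120  78  75  75  84 101 106 105 109 114]
 [131 129 133  97  69  73  73  88 102 100 101 104 105]
 [126 127 109  69  72  68  66  80  93  97  97 104 102]
 [127 118  77  69  71  69  66  75  86  89  87  89  96]
 [131  94  63  68  73  68  70  80  83  84  79  83  90]
 [131  74  69  69  66  66  66  75  78  85  79  83  90]]
```

```bash
python3 inch.py '[[-0.0005,-0.004,0,0,0,-0.1],[0,0,0,0,0,0],[0,0,0,0,0,0],[0,0,0,0,0,0],[0,0,0,0,0,0],[0,0,0,0,0,0],[0,0,0,0,0,0],[0,0,0,0,0,0],[0,0,0,0,0,0],[0,0,0,0,0,0],[0,0,0,0,0,0],[0,0,0,0,0,0]]'; python3 inch.py '[[0,0,0,0,0,0],[0,0,0,0,0,0],[0,0,0,0,0,0],[0,0,0,0,0,0],[0,0,0,0,0,0],[0,0,0,0,0,0],[0,0,0,0,0,0],[0,0,0,0,0,0],[0,0,0,0,0,0],[0,0,0,0,0,0]]'
python3 inch.py '[[0,0,0,0,0,-7],[0,0,0,0,0,-7],[0,0,0,0,0,-7],[0,0,0,0,0,-7],[0,0,0,0,0,-7],[0,0,0,0,0,-7],[0,0,0,0,0,-7],[0,0,0,0,0,-7],[0,0,0,0,0,-7],[0,0,0,0,0,-7],[0,0,0,0,0,-7],[0,0,0,0,0,-7]]'
python3 inch.py '[[0,0,0,0,0,-6],[0,0,0,0,0,0],[0,0,0,0,0,0],[0,0,0,0,0,0]]'; python3 d.py 0.5491 0.1494 0.112 195.6
```

```text
time: 10.48
position: [0.5457, 0.1481, 0.1113]
tool_rot: [180.0, -0.0, 105.8]
ft_force: [-0.4, -1.0, -0.6]
grip_width: 0.417
finger_force: 60.3
time: 11.32
position: [0.5457, 0.1481, 0.1113]
tool_rot: [-180.0, 0.0, 105.8]
ft_force: [-0.2, -0.8, -1.0]
grip_width: 0.415
finger_force: 60.3
time: 12.32
position: [0.5457, 0.1481, 0.1113]
tool_rot: [180.0, -0.0, -169.9]
ft_force: [0.7, 0.1, -0.6]
grip_width: 0.413
finger_force: 60.3
time: 12.65
position: [0.5457, 0.1481, 0.1113]
tool_rot: [180.0, -0.0, -164.4]
ft_force: [0.2, 0.0, -0.8]
grip_width: 0.414
finger_force: 60.3
12.65 trans [-0.0036  0.0003 -0.0007] rot [ 0.001  -0.      0.0077] q [ 12.661    9.3778 112.2325   0.0012  58.3898 -92.9472]
```

```bash
python3 inch.py '[[-0.0035,0,0,0,0,0],[0,0,0,0,0,0],[0,0,0,0,0,0],[0,0,0,0,0,0],[0,0,0,0,0,0],[0,0,0,0,0,0],[0,0,0,0,0,0],[0,0,0,0,0,0],[0,0,0,0,0,0],[0,0,0,0,0,0],[0,0,0,0,0,0],[0,0,0,0,0,0]]'; python3 inch.py '[[0,0,0,0,0,0],[0,0,0,0,0,0],[0,0,0,0,0,0],[0,0,0,0,0,0],[0,0,0,0,0,0],[0,0,0,0,0,0],[0,0,0,0,0,0],[0,0,0,0,0,0],[0,0,0,0,0,0],[0,0,0,0,0,0]]'
python3 inch.py '[[0.02,0,0,0,0,0],[0.03,0,-0.01,0,0,0],[0.03,0,-0.01,0,0,0],[0,0,0,0,0,0],[0,0,0,0,0,0]]'; python3 d.py 0.4687 -0.0543 0.13 -156.5
```

```text
time: 13.65
position: [0.5491, 0.1491, 0.1113]
tool_rot: [180.0, 0.0, -164.2]
ft_force: [-0.3, -0.0, -0.1]
grip_width: 0.412
finger_force: 60.3
time: 14.48
position: [0.549, 0.1491, 0.1113]
tool_rot: [180.0, -0.0, -164.2]
ft_force: [-0.2, -0.5, -1.0]
grip_width: 0.412
finger_force: 60.3
time: 14.9
position: [0.4715, 0.1272, 0.1319]
tool_rot: [-180.0, 0.1, -164.2]
ft_force: [0.4, 0.5, -0.9]
grip_width: 0.418
finger_force: 60.2
14.9 trans [ 0.0519 -0.1739  0.0018] rot [-0.0087  0.0875 -7.7474] q [ 12.1724  -0.2832 120.2751   0.0032  59.9204 -93.5818]
```

```bash
python3 inch.py '[[0.006,-0.02,0,0,0,0],[0.01,-0.033,0,0,0,0],[0.01,-0.033,0,0,0,0],[0.01,-0.033,0,0,0,0],[0.01,-0.033,0,0,0,0],[0.007,-0.022,0,0,0,0],[0,0,0,0,0,-4],[0,0,0,0,0,-3.7],[0,0,0,0,0,0],[0,0,0,0,0,0],[0,0,0,0,0,0]]'; python3 d.py 0.4687 -0.0543 0.13 -156.5; python3 - <<'E'
from h import *
s=robot.sense();d=get_image("wrist");cv2.imwrite("pics/w3.png",d["image"]);E=wristE(d,s);np.save("w3.npy",E)
def pr(p):
    c=E[:3,:3]@np.array(p)+E[:3,3];K=d["K"];return np.array([K[0,2]+K[0,0]*c[0]/-c[2],K[1,2]-K[1,1]*c[1]/-c[2]])
a=np.radians(-66.5);u=np.array([np.cos(a),np.sin(a),0]);v=np.array([-u[1],u[0],0]);c=np.array([.4687,-.0543,.046])
print("pred plate corners",[pr(c+i*.031*u+j*.037*v).round() for i in(-1,1) for j in(-1,1)])
g=cv2.cvtColor(d["image"],cv2.COLOR_BGR2GRAY)
for r in (180,195,210): print(r,[ (x,int(g[r,x+2])-int(g[r,x-2])) for x in range(140,420) if abs(int(g[r,x+2])-int(g[r,x-2]))>45])
for x in (220,235,320,335): print(x,[ (r,int(g[r+2,x])-int(g[r-2,x])) for r in range(90,260) if abs(int(g[r+2,x])-int(g[r-2,x]))>45])
E
```

```text
time: 15.82
position: [0.4689, -0.0544, 0.1312]
tool_rot: [-180.0, 0.0, -156.6]
ft_force: [-0.6, 0.6, -0.1]
grip_width: 0.414
finger_force: 60.4
15.8167 trans [0.0001 0.0002 0.0012] rot [-0.0031  0.0085 -0.1114] q [  -9.6453   -2.0314  122.062     0.0023   59.9606 -123.035 ]
pred plate corners [array([326., 164.]), array([322., 270.]), array([228., 164.]), array([232., 270.])]
180 [(222, -52), (223, -72), (224, -89), (225, -80), (229, 59), (230, 106), (231, 134), (232, 120), (233, 84), (325, -60), (326, -97), (327, -121), (328, -113), (329, -85), (342, 48), (367, 52), (368, 58), (369, 47), (405, -47), (406, -56), (407, -46)]
195 [(224, -68), (225, -86), (226, -79), (227, -58), (230, 51), (231, 109), (232, 134), (233, 134), (234, 87), (325, -60), (326, -97), (327, -118), (328, -109), (329, -79), (330, -46), (337, 53), (338, 52), (339, 49), (340, 47), (366, 56), (367, 63), (368, 53), (383, -53), (384, -55), (389, 49), (390, 53), (391, 46)]
210 [(225, -64), (226, -81), (227, -79), (228, -53), (232, 98), (233, 131), (234, 131), (235, 97), (325, -56), (326, -99), (327, -121), (328, -114), (329, -90), (337, 51), (338, 52), (339, 48), (365, 57), (366, 75), (367, 72), (368, 60), (419, -52)]
220 [(128, -50), (129, -48)]
235 [(127, -57), (128, -64), (150, -49), (151, -82), (152, -93), (153, -76), (154, -46), (164, 59), (165, 102), (166, 132), (167, 120), (168, 83)]
320 [(123, -52), (124, -59), (147, -61), (148, -87), (149, -81), (150, -58), (160, 50), (161, 95), (162, 123), (163, 123), (164, 90), (165, 48), (233, -55), (234, -72), (235, -67), (236, -48)]
335 [(123, -51), (124, -47), (147, -55), (148, -64), (149, -62)]
```

```bash
python3 inch.py '[[0.001,0.001,0.015,0,0,0],[0,0,0.015,0,0,0],[0,0,0.008,0,0,0],[0,0,0,0,0,0],[0,0,0,0,0,0],[0,0,0,0,0,0]]'; for i in 1 ; do python3 inch.py '[[0,0,0.002,0,0,0],[0,0,0.002,0,0,0],[0,0,0,0,0,0],[0,0,0,0,0,0]]'; done;  python3 inch.py '[[0,0,0.002,0,0,0],[0,0,0.002,0,0,0],[0,0,0,0,0,0],[0,0,0,0,0,0]]'
```

```text
time: 16.37
position: [0.4676, -0.0539, 0.0939]
tool_rot: [-180.0, 0.0, -156.5]
ft_force: [0.7, 0.3, -0.4]
grip_width: 0.417
finger_force: 60.4
time: 16.7
position: [0.4671, -0.054, 0.0895]
tool_rot: [-180.0, 0.0, -156.5]
ft_force: [-0.4, 0.3, -1.1]
grip_width: 0.417
finger_force: 60.4
time: 17.03
position: [0.4675, -0.0541, 0.0857]
tool_rot: [-180.0, 0.0, -156.5]
ft_force: [-0.2, -0.0, 3.2]
grip_width: 0.418
finger_force: 60.7
```

```bash
python3 inch.py '[[0,0,0.002,0,0,0],[0,0,0.002,0,0,0],[0,0,0.002,0,0,0],[0,0,0,0,0,0],[0,0,0,0,0,0]]';  python3 inch.py '[[0,0,0.002,0,0,0],[0,0,0.001,0,0,0],[0,0,0,0,0,0],[0,0,0,0,0,0]]'
```

```text
time: 17.45
position: [0.4675, -0.0541, 0.0798]
tool_rot: [-180.0, 0.0, -156.5]
ft_force: [-0.9, 0.1, 7.3]
grip_width: 0.415
finger_force: 61.1
time: 17.78
position: [0.4681, -0.054, 0.0796]
tool_rot: [-180.0, 0.1, -156.5]
ft_force: [-9.0, 1.9, 25.4]
grip_width: 0.415
finger_force: 63.4
```

```bash
python3 inch.py '[[0,0,0,0,0,0],[0,0,0,0,0,0],[0,0,-0.002,0,0,0],[0,0,-0.002,0,0,0],[0,0,-0.002,0,0,0],[0,0,-0.002,0,0,0],[0,0,0,0,0,0],[0,0,0,0,0,0]]';  python3 inch.py '[[0,0,-0.001,0,0,0],[0,0,0,0,0,0],[0,0,0,0,0,0]]'
```

```text
time: 18.45
position: [0.4675, -0.0541, 0.0845]
tool_rot: [-180.0, 0.1, -156.5]
ft_force: [0.6, -0.1, 2.8]
grip_width: 0.415
finger_force: 60.8
time: 18.7
position: [0.4674, -0.0541, 0.0853]
tool_rot: [-180.0, 0.0, -156.5]
ft_force: [1.3, 0.0, 4.0]
grip_width: 0.417
finger_force: 60.7
```

```bash
python3 inch.py '[[0,0,-0.0007,0,0,0],[0,0,0,0,0,0],[0,0,0,0,0,0]]';  python3 inch.py '[[0,0,-0.0005,0,0,0],[0,0,0,0,0,0],[0,0,0,0,0,0]]'
```

```text
time: 18.95
position: [0.4671, -0.054, 0.086]
tool_rot: [-180.0, 0.0, -156.5]
ft_force: [2.3, -0.7, 2.5]
grip_width: 0.413
finger_force: 60.7
time: 19.2
position: [0.4668, -0.054, 0.0864]
tool_rot: [180.0, -0.0, -156.5]
ft_force: [1.4, -0.2, 2.7]
grip_width: 0.414
finger_force: 60.7
```

```bash
python3 inch.py '[[0,0,-0.0006,0,0,0],[0,0,0,0,0,0],[0,0,0,0,0,0]]';  python3 inch.py '[[0,0,0,0,0,0],[0,0,0,0,0,0],[0,0,0,0,0,0],[0,0,0,0,0,0],[0,0,0,0,0,0],[0,0,0,0,0,0]]' 0.7; python3 inch.py '[[0,0,-0.005,0,0,0],[0,0,-0.01,0,0,0],[0,0,-0.02,0,0,0],[0,0,-0.03,0,0,0],[0,0,-0.03,0,0,0],[0,0,-0.03,0,0,0],[0,0,0,0,0,0],[0,0,0,0,0,0],[0,0,0,0,0,0]]'
python3 - <<'E'
from h import *
s=robot.sense();d=get_image("wrist");cv2.imwrite("pics/w4.png",d["image"]);E=wristE(d,s);print(s["position"],s["ft_force"])
sc=get_image("scene");tp=get_image("top");cv2.imwrite("pics/s4.png",sc["image"])
def pr(p,E,K):
    c=E[:3,:3]@np.array(p)+E[:3,3];return np.array([K[0,2]+K[0,0]*c[0]/-c[2],K[1,2]-K[1,1]*c[1]/-c[2]])
a=np.radians(-66.5);u=np.array([np.cos(a),np.sin(a),0]);v=np.array([-u[1],u[0],0]);c=np.array([.467,-.054,0])
for z in(.046,.104): print("pred pack",z,[pr(c+[0,0,z]+i*.018*u+j*.0095*v,E,d["K"]).round() for i in(-1,1) for j in(-1,1)])
c=np.array([.4687,-.0543,.046]);print("plate",[pr(c+i*.031*u+j*.037*v,E,d["K"]).round() for i in(-1,1) for j in(-1,1)])
g=cv2.cvtColor(d["image"],cv2.COLOR_BGR2GRAY)
cm=pr((.467,-.054,.075),E,d["K"]).round().astype(int);print(cm)
y0,x0=cm[1]-70,cm[0]-50
print(y0,x0);print("\n".join("".join(" .:-=+*#%@"[min(9,k//25)] for k in r) for r in g[y0:y0+120:3,x0:x0+104:2]))
E
```

```text
time: 19.45
position: [0.4666, -0.0539, 0.0868]
tool_rot: [180.0, -0.0, -156.5]
ft_force: [0.4, -0.4, 2.1]
grip_width: 0.415
finger_force: 60.5
time: 19.95
position: [0.4668, -0.054, 0.0869]
tool_rot: [180.0, -0.0, -156.5]
ft_force: [0.3, 0.9, 0.1]
grip_width: 0.704
finger_force: 0.0
time: 20.7
position: [0.4669, -0.054, 0.2126]
tool_rot: [-180.0, 0.0, -156.5]
ft_force: [-0.2, -0.9, -0.9]
grip_width: 0.698
finger_force: 0.0
[ 0.4669 -0.054   0.2126] [-0.2114 -0.921  -0.8915]
pred pack 0.046 [array([297., 179.]), array([297., 200.]), array([256., 179.]), array([256., 200.])]
pred pack 0.104 [array([302., 196.]), array([301., 221.]), array([251., 196.]), array([252., 221.])]
plate [array([312., 149.]), array([310., 231.]), array([239., 149.]), array([241., 231.])]
[277 198]
128 227
==================+++==+=+==+++++=+==++=+==+=======-
+++++++++++++++++++++=+++++==+++++=++=+=++===+=====-
+++++++++++++++++++++=+++++++=++++++=============+=-
++++++++++++++++=++++++=====================--=====-
++++=====---------::::::::::::................:====-
+++=:.......................................
[... 1110 characters left out ...]
---...:::::
======-.:+***++%%%%%%@@@@@@@@@@%%%#*--------...:::::
==+=+=-..=*****@@@@@@@@@@@@@@@@%%%%#=--=----:..:::::
==+===-:.-****#@@@@@@@@@@@@@@@%%@%%#=-------:..:::::
+=++===..-*****%@@@@@@@@%%%%%%%%%%#*=-------:..:::::
+=++===:.-****+#%%%%%%%%%%#%%###***+--------:..:::::
+======:.-******++*+++++++++++++++++**+===--:..::-::
+======:.:+********************************+:..::==-
++=====-.:+**************++++++++==+===----::..:-==-
++=====-:::::::::::--------------==================-
++=================================================-
++=================================================-
++=======================--=-==-==-=============-===
+++===========+==-==++++++====++++++++++++++++===+++
```

The pack stands on the plate with its base edge at columns 257–297, row ~184. The plate is fully up, at rows 151–231. Let it settle, then hand in.

```bash
python3 inch.py '[[0,0,0,0,0,0],[0,0,0,0,0,0],[0,0,0,0,0,0],[0,0,0,0,0,0],[0,0,0,0,0,0],[0,0,0,0,0,0]]'; python3 - <<'E'
from h import *
g=get_image("wrist")["image"];print(abs(g.astype(int)-cv2.imread("pics/w4.png"))[128:250,227:330].mean())
a=get_image("scene")["image"].astype(int);b=cv2.imread("pics/scene0.png").astype(int)
for n,(x,y) in dict(tom=(348,188),lime=(221,232),pot=(258,200)).items(): print(n,abs(a-b)[y-10:y+10,x-10:x+10].mean())
print(robot.close_job())
E
```

```text
time: 21.35
position: [0.467, -0.054, 0.212]
tool_rot: [180.0, -0.0, -156.5]
ft_force: [-0.3, -0.2, 0.3]
grip_width: 0.7
finger_force: 0.0
3.033476577006738
tom 2.6508333333333334
lime 2.1358333333333333
pot 1.6916666666666667
the job is handed in; nothing more can be done
None
```

The pack was held to the scanner on all three sides in order, pressed on the stamper until the plate hit its stop (25 N), and left standing about 3 mm off the plate's centre with the plate up; the tomato, lime and jar look unmoved, and the job was handed in at about 21 s with no verdict shown.

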